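# Put the sawn blanks into their fitted trays

### The job

Four rectangular sawn wood blocks of different sizes and four shallow rimmed trays, each made to fit one of the blocks, stand mixed up on the bench. Put every block into the tray made for its size, lengthwise, upright as it lies now and flat on the tray's floor inside the rim, setting it down rather than dropping it. Leave the wedge and the sanding block where they lie; the stick of wood at the back among the vases is fixed and is not one of the blocks.

Things in the scene. Friction and masses are not known exactly. Their poses are not given: they have to be found in the camera images.
- long_block: a loose rectangular sawn wood block, the longest and slimmest, pale brown: 32 mm across (its x) by 130 mm long (its y) by 30 mm high (its z, up). Origin at the centre of its underside. It starts lying flat on the bench.
- long_tray: a shallow fixed tray with a cork floor and a dark wooden rim, made for the long block: 48 x 146 mm inside, 58 x 156 mm outside (x by y; y is its long axis). Floor 5 mm above the bench, top of the rim 13 mm above the bench, rim 5 mm thick. Origin at the centre of its underside, z up.
- medium_block: a loose rectangular sawn wood block, slim, of middling length, pale: 36 mm across (its x) by 105 mm long (its y) by 42 mm high (its z, up). Origin at the centre of its underside. It starts lying flat on the bench.
- medium_tray: a shallow fixed tray with a cork floor and a dark wooden rim, made for the medium block: 52 x 121 mm inside, 62 x 131 mm outside (x by y; y is its long axis). Floor 5 mm above the bench, top of the rim 13 mm above the bench, rim 5 mm thick. Origin at the centre of its underside, z up.
- short_block: a loose rectangular sawn wood block, the smallest, reddish brown: 45 mm across (its x) by 60 mm long (its y) by 30 mm high (its z, up). Origin at the centre of its underside. It starts lying flat on the bench.
- short_tray: a shallow fixed tray with a cork floor and a dark wooden rim, made for the short block: 61 x 76 mm inside, 71 x 86 mm outside (x by y; y is its long axis). Floor 5 mm above the bench, top of the rim 13 mm above the bench, rim 5 mm thick. Origin at the centre of its underside, z up.
- thick_block: a loose rectangular sawn wood block, the thickest and tallest, dark red-brown: 60 mm across (its x) by 85 mm long (its y) by 60 mm high (its z, up). Origin at the centre of its underside. It starts lying flat on the bench.
- thick_tray: a shallow fixed tray with a cork floor and a dark wooden rim, made for the thick block: 76 x 101 mm inside, 86 x 111 mm outside (x by y; y is its long axis). Floor 5 mm above the bench, top of the rim 13 mm above the bench, rim 5 mm thick. Origin at the centre of its underside, z up.
- wedge: a loose pale tapered wooden wedge, 34 x 110 mm (x by y), 28 mm high at its thick end; not one of the blocks, to be left alone. Origin at the centre of its underside.
- sanding_block: a loose two-layered sanding block (cork top on an abrasive-covered base), 67 x 112 x 33 mm (x, y, z); to be left alone. Origin at the centre of its underside.
Mind the look-alikes: they are no part of the job. Several things have the shape of the thick_block; the one meant has the colours described above. Leave any green look-alike of the medium_tray alone.

How it is judged:
By the outcome, as a careful person would: the job done as asked, in the order asked, and still so for the second after the job is handed in, with the robot touching nothing.
It also fails if it takes over 96 s, if anything falls off the work surface, if the arm or the gripper's body presses on something with over 40 N, if the wrist force passes 120 N, or if a joint passes its speed limit or range.

### The arm

A 6-joint arm with a two-finger parallel gripper is mounted at the origin on a cart in front of the work surface, level with it; the furniture and walls round the work are solid. World frame = base frame: x ahead of the robot, y to its left, z up, the work surface at z = 0. Lengths are in mm, angles in rad, forces in N, time in s.
With the tool pointing down it reaches from about 375 to 925 mm from the base axis. Payload 5.7 kg.
Tool frame: the origin (TCP) lies midway between the tips of the shut fingers; the grasp point (between the pads) lies 19 mm behind it; z points along the fingers, y is the line along which they close (so a half turn about z gives the same grasp; the last joint's range is limited). The gripper opens to 85 mm and grips with 20 to 120 N. Pads are 22 mm wide; open, the fingers measure 114 mm over their backs; the gripper's body (76 mm by 85 mm) begins 54 mm behind the grasp point. The pads swing forward as they close: fully open they stand 13 mm farther back than shut.
Start: joints at [-1.402, 0.359, 1.51, -0, 1.272, -0.115], TCP at [167.989, -575.971, 231.267] pointing down, gripper open.
Joint ranges: [-2.97, 2.97], [-1.01, 2.36], [0.21, 2.38], [-0.96, 4.11], [0.2, 2.71], [-2.98, 2.98]. Speed limits (rad/s): [2.39, 2.39, 3.14, 3.14, 3.14, 3.14].

### API

Orientations are given as [roll, pitch, yaw] about the fixed x, y, z axes, in that order (R = Rz(yaw) Ry(pitch) Rx(roll)).
In Python, from station import readout, eyes, job gives the robot as it stands. The module is installed in compiled form; this text tells all that it offers.
- The arm moves only by the tool arm_command, never from a script. Its argument "rows" is a list of rows, each an object with "slide": the shift along the tool's x, y, z in mm, a list of three; "roll": the turn about the tool's z in degrees; "jaw": the gripper's target within -1 to 1 (fully open at 1, half-way at 0, shut at -1). A call has 1 to 20 rows; each row shifts and turns the commanded pose from where the row before left it, along the tool's axes as they then stand; what a row does not reach is not made up. A row lasts 1/10 s, in which the tool goes at most 50 mm and 8.59 degrees, less where a joint would pass 70% of its speed; a pose out of reach is approached as far as the arm can. A call with a gripper value outside its range is refused whole. The fingers move at their own pace and stop on an object; "grip_force" is the grip in N (left out, the last holds). Time passes only in rows, so rows that do not move let the fingers close. It gives the time, the measured TCP pose, the force, the opening and the grip force at its end, in the units of the state.
- readout.state(): the state, without advancing time (a new reading comes with each control period).
- eyes.camera(name): name is "side" or "top"; returns the picture (400x640x3 uint8, red, green, blue); there is no depth.
- eyes.camera_model(name): a dict with "fx", "fy", "cx", "cy" (pixels), "rvec" (rotation vector, rad) and "tvec" (3), from world to camera coordinates, as OpenCV has them. Camera axes: x right, y down, z forward; pixel columns grow to the right and rows downward; lengths in mm; the calibration is good to about 2 mm. A picture is of the moment at which its call begins. camera_model takes no time and is no camera call.
- job.sign_off(): hands the job in; it is judged then, once.
The state is a dict: "clock": time; "qpos": joint angles; "qvel": joint speeds; "joint_efforts": joint torques, N m; "tool_pos": TCP position; "tool_rot": TCP orientation; "wrist_force": force on the tool from outside, world axes, zero at the start; "moment": the same for the moment, N m; "finger_gap": finger opening in mm; "finger_force": force on a finger pad.
Only numpy, scipy, OpenCV 4.12 (cv2) and the standard library are available. Lean on these libraries where they do the work, as an engineer would, in place of code of your own. Each camera call takes 0.05 s, during which the arm holds its last target. There are 200 camera calls.

## Working session

There is one attempt and no reset: what is moved stays moved. The work goes in short steps, Python scripts to look and compute and a tool call to move; the robot and the scene stay as the last step left them, time stands still between calls to the robot, and variables do not carry over. Pictures are saved under pics/ and viewed, at most 14 in all, crops included, and the job is handed in when it is done.

Besides the shell and the picture viewer there is one more tool, called after ">>>" in YAML: its name, and indented under it one key for each argument. arm_command: Moves the arm, as the interface text tells. Its arguments: {"type":"object","properties":{"rows":{"type":"array","items":{"type":"object","properties":{"slide":{"type":"array","items":{"type":"number"}},"roll":{"type":"number"},"jaw":{"type":"number"}}}},"grip_force":{"type":"number"}},"required":["rows"]}

```bash
mkdir -p pics; python3 - <<'E'
from station import readout, eyes, job
import cv2,json
for n in("top","side"):
    im=eyes.camera(n); cv2.imwrite(f"pics/{n}0.png",im[:,:,::-1]); m=eyes.camera_model(n); print({k:(v if not hasattr(v,'tolist') else v.tolist()) for k,v in m.items()})
s=readout.state(); print(s)
E
```

```text
{'fx': 473.31289329768, 'fy': 473.31289329768, 'cx': 314.0390949462934, 'cy': 195.02631133639852, 'rvec': [2.051801300157115, -2.1787175771514016, 0.22343628428875392], 'tvec': [85.72295290970429, 451.98193209013635, 1708.2627913281847]}
{'fx': 425.9268674558188, 'fy': 425.9268674558188, 'cx': 315.57229849136735, 'cy': 200.83840845784403, 'rvec': [2.2707133917078526, 0.05264959368544375, -0.043620547315521604], 'tvec': [-467.4321336311842, 61.560424735100675, 1595.0827404409924]}
{'clock': 0.1, 'qpos': array([-1.40210160e+00,  3.59424090e-01,  1.51132027e+00,  2.81788558e-05,
        1.27251639e+00, -1.15077418e-01]), 'qvel': array([-0.00325654, -0.00041189, -0.00149165,  0.00115421, -0.00016364,
       -0.00085048]), 'joint_efforts': array([ 1.01498224e-04, -5.28653562e+01, -2.79346722e+01, -8.18722719e-05,
        5.05679345e-03,  1.57215527e-05]), 'tool_pos': array([ 167.89905778, -575.39070814,  230.54443935]), 'tool_rot': array([-3.13993868e+00, -2.18279305e-04,  2.83763658e-01]), 'wrist_force': array([0.65377335, 0.56150076, 0.77558131]), 'moment': array([-0.01343132, -0.02475516, -0.04548017]), 'finger_force': 0.0, 'finger_gap': 85.55798987835215}
```

View pics/top0.png

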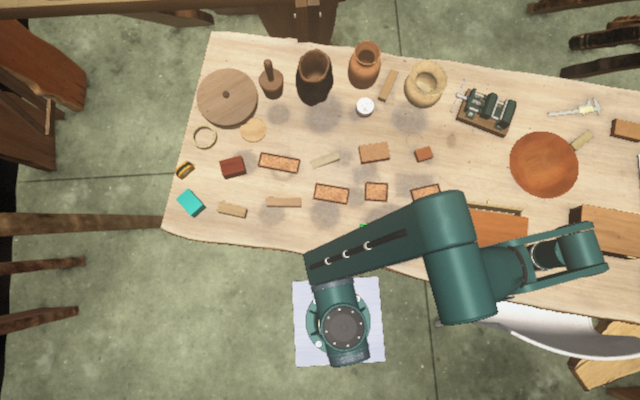

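View pics/side0.png

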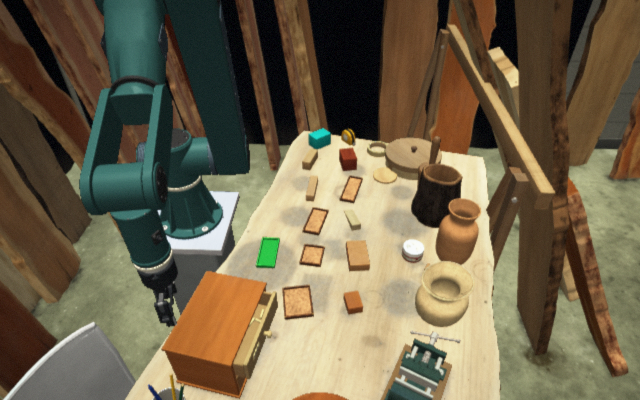

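Top: dark red block (232,166), cyan look-alike (190,202). Pale pieces are at (232,210), (283,202) and (325,158, probably the wedge). The sanding block is near (374,152) and a reddish block at (424,154). Cork trays are at (278,162), (331,193), (376,191) and (425,192, partly hidden). The green tray shows in side at (268,252), and the fixed stick is at (387,85).

Next I'll take close crops and a first measurement.

```bash
cat > h.py <<'E'
import numpy as np, cv2
from station import readout, eyes
def cam(n):
    m=eyes.camera_model(n); R=cv2.Rodrigues(np.array(m["rvec"],float))[0]
    return np.array([[m["fx"],0,m["cx"]],[0,m["fy"],m["cy"]],[0,0,1]]),R,np.array(m["tvec"],float).ravel()
def ray(n,uv,z):
    K,R,t=cam(n); uv=np.atleast_2d(np.array(uv,float))
    d=(R.T@np.linalg.inv(K)@np.c_[uv,np.ones(len(uv))].T).T; o=-R.T@t
    return o+d*((z-o[2])/d[:,2])[:,None]
def proj(n,P):
    K,R,t=cam(n); p=(K@(R@np.atleast_2d(P).T+t[:,None])).T
    return p[:,:2]/p[:,2:]
E
python3 - <<'E'
from h import *
a=cv2.imread("pics/top0.png"); b=cv2.imread("pics/side0.png")
cv2.imwrite("pics/topc.png",cv2.resize(a[135:235,170:450],None,fx=2.85,fy=2.85,interpolation=cv2.INTER_CUBIC))
cv2.imwrite("pics/sidec.png",cv2.resize(b[120:330,240:400],None,fx=2.8,fy=2.8,interpolation=cv2.INTER_CUBIC))
for n,p in dict(thick=(232,166),A=(232,210),B=(283,202),C=(325,158),S=(424,154),sand=(374,152)).items(): print(n,ray("top",p,30).round(0))
for n,p in dict(t1=(278,162),t2=(331,193),t3=(376,191)).items(): print(n,ray("top",p,5).round(0))
print(ray("side",[(350,188),(315,220),(312,255),(298,302)],5).round(0))
E
```

```text
thick [[591. 362.  30.]]
A [[421. 366.  30.]]
B [[440. 175.  30.]]
C [[601.   8.  30.]]
S [[ 594. -370.   30.]]
sand [[ 613. -180.   30.]]
t1 [[603. 189.   5.]]
t2 [[469.  -7.   5.]]
t3 [[ 466. -178.    5.]]
[[ 596.  191.    5.]
 [ 466.   -3.    5.]
 [ 465. -177.    5.]
 [ 435. -370.    5.]]
```

View pics/topc.png

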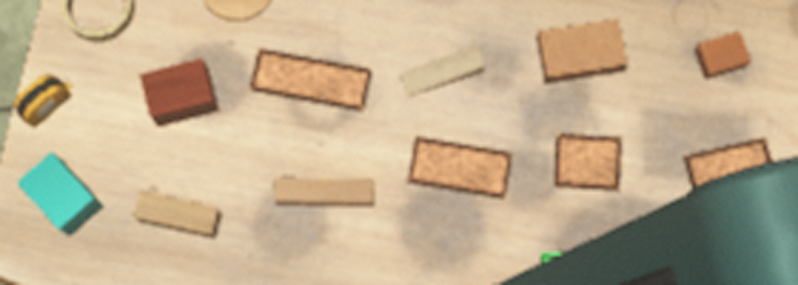

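View pics/sidec.png

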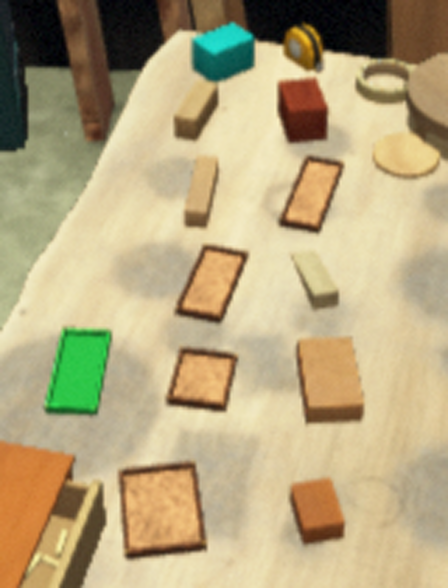

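Side crop: piece A (310,158) is taller and shorter, so it is the medium block. B (312,187) is the long block, and the tapered pale C (352,218) is the wedge. The dark red piece at (347,158) is the thick block and the small reddish one at (353,302) is the short block. The big two-layered piece (358,255) is the sanding block. Trays: t1 long, t2 medium, t3 short, and (298,302) thick.

```bash
cat >> h.py <<'E'
def meas(n,im,roi,z,dims,diffth=None,h=0):
    u0,v0,u1,v1=roi; s=4
    c=cv2.resize(im[v0:v1,u0:u1],None,fx=s,fy=s,interpolation=cv2.INTER_CUBIC)
    lab=cv2.cvtColor(c,cv2.COLOR_BGR2LAB).astype(float)
    b=np.concatenate([lab[:6].reshape(-1,3),lab[-6:].reshape(-1,3),lab[:,:6].reshape(-1,3),lab[:,-6:].reshape(-1,3)])
    d=(lab-np.median(b,0))*[.6,1.5,1.5]
    d=np.clip(np.linalg.norm(d,axis=2)*3,0,255).astype(np.uint8)
    th,m=cv2.threshold(d,diffth or 0,255,cv2.THRESH_BINARY+(0 if diffth else cv2.THRESH_OTSU))
    cs,_=cv2.findContours(m,cv2.RETR_EXTERNAL,cv2.CHAIN_APPROX_NONE)
    k=max(cs,key=cv2.contourArea)[:,0,:]
    uv=(k+.5)/s-.5+[u0,v0]
    P=ray(n,uv,z)[:,:2].astype(np.float32)
    bx=cv2.boxPoints(cv2.minAreaRect(P)); e=[bx[1]-bx[0],bx[2]-bx[1]]
    if np.linalg.norm(e[0])<np.linalg.norm(e[1]): e=e[::-1]
    L,W=map(np.linalg.norm,e); yl=e[0]/L; xs=e[1]/W; ce=bx.mean(0)
    K,R,t=cam(n); nad=(-R.T@t)[:2]; out=ce-nad
    if h:
        for ax,sz,dd in((xs,W,dims[0]),(yl,L,dims[1])): ce=ce+ax*np.sign(out@ax)*max(0,sz-dd)/2
    a=np.degrees(np.arctan2(yl[1],yl[0]))
    return ce.round(1),"long-axis deg",round((a+0)%180,1),"WxL",round(float(W),1),round(float(L),1),th
E
python3 - <<'E'
from h import *
a=cv2.imread("pics/top0.png"); b=cv2.imread("pics/side0.png")
for n,r,z,d,h in [("thick",(214,148,252,185),60,(60,85),1),("med",(212,195,254,224),42,(36,105),1),("long",(260,190,307,213),30,(32,130),1),("short",(409,140,440,168),30,(45,60),1)]:
    print(n,*meas("top",a,r,z,d,h=h))
for n,r in [("longT",(252,146,305,178)),("medT",(308,178,355,209)),("shortT",(360,176,395,207))]: print(n,*meas("top",a,r,13,(0,0)))
for n,r in [("longT",(334,172,368,206)),("medT",(297,202,333,240)),("shortT",(295,240,330,270)),("thickT",(278,280,318,323))]: print(n,"side",*meas("side",b,r,13,(0,0)))
for n,r,z,d in [("thick",(336,144,360,173),60,(60,85)),("med",(299,145,320,173),42,(36,105)),("long",(302,172,322,204),30,(32,130)),("short",(338,283,370,321),30,(45,60))]:
    print(n,"side",*meas("side",b,r,z,d,h=1))
E
```

```text
thick [586.  358.9] long-axis deg 102.3 WxL 77.4 90.4 122.0
med [423.3 367.2] long-axis deg 73.5 WxL 43.6 113.9 40.0
long [447.8 196.6] long-axis deg 86.6 WxL 61.6 154.3 43.0
short [ 598.2 -369.4] long-axis deg 103.1 WxL 53.3 70.7 76.0
longT [598.3 186.6] long-axis deg 75.1 WxL 66.2 161.8 62.0
medT [464.1  -7. ] long-axis deg 76.9 WxL 68.9 134.8 67.0
shortT [ 464.  -176.1] long-axis deg 83.0 WxL 75.6 88.9 63.0
longT side [600.7 179.5] long-axis deg 75.5 WxL 65.2 176.6 87.0
medT side [466.8 -14.3] long-axis deg 77.1 WxL 68.2 146.6 94.0
shortT side [ 465.7 -181.6] long-axis deg 83.0 WxL 75.1 99.1 85.0
thickT side [ 433.3 -372. ] long-axis deg 100.8 WxL 89.4 121.5 87.0
thick side [586.7 357.5] long-axis deg 99.6 WxL 75.2 165.6 139.0
med side [423.6 351.2] long-axis deg 74.0 WxL 50.6 140.4 126.0
long side [445.1 155.5] long-axis deg 84.6 WxL 34.9 144.6 111.0
short side [ 598.7 -371.7] long-axis deg 103.0 WxL 51.6 79.3 105.0
```

>>> arm_command:
  rows:
    - {"slide":[0,0,-40],"jaw":1}
    - {"slide":[0,0,-40],"jaw":1}
    - {"slide":[42,-7,0],"roll":0,"jaw":1}
    - {"slide":[43,-7,0],"jaw":1}
    - {"slide":[43,-7,0],"jaw":1}
    - {"slide":[43,-7,0],"jaw":1}
    - {"slide":[43,-7,0],"jaw":1}
    - {"slide":[43,-7,0],"jaw":1}
    - {"slide":[43,-7,0],"jaw":1}
    - {"slide":[43,-7,0],"jaw":1}
    - {"slide":[43,-7,0],"jaw":1}
    - {"slide":[43,-7,0],"jaw":1}
    - {"slide":[42,-7,0],"jaw":1}
    - {"slide":[0,0,0],"roll":-8,"jaw":1}
    - {"slide":[0,0,0],"roll":-8,"jaw":1}
    - {"slide":[0,0,0],"jaw":1}
  grip_force: 50

```text
invalid input
```

>>> arm_command:
  rows:
    - {"slide":[0,0,-40],"roll":0,"jaw":1}
    - {"slide":[0,0,-40],"roll":0,"jaw":1}
    - {"slide":[42,-7,0],"roll":0,"jaw":1}
    - {"slide":[43,-7,0],"roll":0,"jaw":1}
    - {"slide":[43,-7,0],"roll":0,"jaw":1}
    - {"slide":[43,-7,0],"roll":0,"jaw":1}
    - {"slide":[43,-7,0],"roll":0,"jaw":1}
    - {"slide":[43,-7,0],"roll":0,"jaw":1}
    - {"slide":[43,-7,0],"roll":0,"jaw":1}
    - {"slide":[43,-7,0],"roll":0,"jaw":1}
    - {"slide":[43,-7,0],"roll":0,"jaw":1}
    - {"slide":[43,-7,0],"roll":0,"jaw":1}
    - {"slide":[42,-7,0],"roll":0,"jaw":1}
    - {"slide":[0,0,0],"roll":-8,"jaw":1}
    - {"slide":[0,0,0],"roll":-8,"jaw":1}
    - {"slide":[0,0,0],"roll":0,"jaw":1}
  grip_force: 50

```text
clock: 1.7
tool_pos: [598.7, -369.5, 310.4]
tool_rot: [-3.14, 0.0, 0.565]
wrist_force: [0.3, 0.5, 0.6]
finger_gap: 85.8
finger_force: 0.0
```

>>> arm_command:
  rows:
    - {"slide":[0,0,24],"roll":-7.85,"jaw":1}
    - {"slide":[0,0,24],"roll":-7.85,"jaw":1}
    - {"slide":[0,0,24],"roll":-7.85,"jaw":1}
    - {"slide":[0,0,24],"roll":-7.85,"jaw":1}
    - {"slide":[0,0,24],"roll":-7.85,"jaw":1}
    - {"slide":[0,0,24],"roll":-7.85,"jaw":1}
    - {"slide":[0,0,24],"roll":-7.85,"jaw":1}
    - {"slide":[0,0,24],"roll":-7.85,"jaw":1}
    - {"slide":[0,0,24],"roll":-7.85,"jaw":1}
    - {"slide":[0,0,20],"roll":0,"jaw":1}
    - {"slide":[0,0,0],"roll":0,"jaw":1}

```text
clock: 2.8
tool_pos: [596.0, -368.8, 71.8]
tool_rot: [-3.137, -0.005, 1.792]
wrist_force: [-0.6, 0.7, -0.2]
finger_gap: 85.6
finger_force: 0.0
```

```bash
python3 - <<'E'
from h import *
for n in("top","side"): cv2.imwrite(f"pics/{n}1.png",eyes.camera(n)[:,:,::-1])
a=cv2.imread("pics/top1.png"); b=cv2.imread("pics/side1.png")
A=a[120:260,210:500]; B=b[230:345,250:410]
B=cv2.resize(B,None,fx=3,fy=3,interpolation=cv2.INTER_CUBIC);A=cv2.resize(A,None,fx=1.655,fy=1.655,interpolation=cv2.INTER_CUBIC)
o=np.zeros((B.shape[0]+A.shape[0],480,3),np.uint8);o[:B.shape[0],:480]=B;o[B.shape[0]:,:]=A[:,:480];cv2.imwrite("pics/c1.png",o)
print(readout.state()["tool_pos"],readout.state()["tool_rot"])
print(*meas("top",a,(263,190,307,211),30,(32,130),h=1,diffth=60))
E
```

```text
[ 598.19859383 -370.26952523   75.2061285 ] [-3.14103248e+00 -7.99715817e-04  1.79312358e+00]
[443.1 176. ] long-axis deg 84.4 WxL 43.8 134.0 60.0
```

View pics/c1.png

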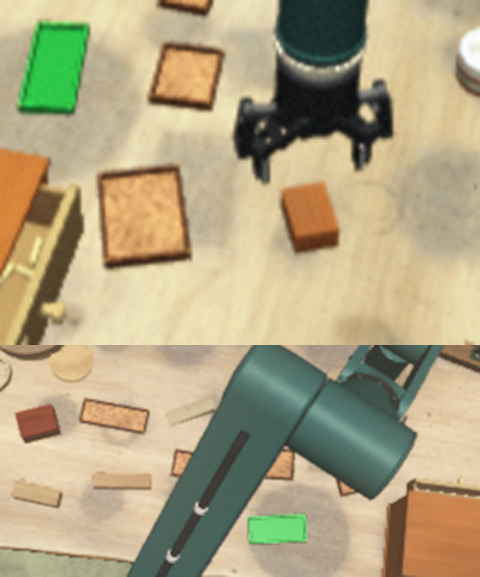

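The picture shows the open gripper straddling the short block, which is at about (310,217) in the crop, in line with its yaw. I'll lower and grip.

>>> arm_command:
  rows:
    - {"slide":[0,0,27],"roll":0,"jaw":1}
    - {"slide":[0,0,25],"roll":0,"jaw":1}
    - {"slide":[0,0,15],"roll":0,"jaw":1}
    - {"slide":[0,0,0],"roll":0,"jaw":1}
    - {"slide":[0,0,0],"roll":0,"jaw":-1}
    - {"slide":[0,0,0],"roll":0,"jaw":-1}
    - {"slide":[0,0,0],"roll":0,"jaw":-1}
    - {"slide":[0,0,0],"roll":0,"jaw":-1}
    - {"slide":[0,0,0],"roll":0,"jaw":-1}
    - {"slide":[0,0,0],"roll":0,"jaw":-1}
    - {"slide":[0,0,0],"roll":0,"jaw":-1}
    - {"slide":[0,0,0],"roll":0,"jaw":-1}

```text
clock: 4.1
tool_pos: [599.7, -371.0, 10.0]
tool_rot: [3.14, 0.002, 1.796]
wrist_force: [-0.6, 0.4, 6.2]
finger_gap: 43.7
finger_force: 52.5
```

>>> arm_command:
  rows:
    - {"slide":[0,0,-30],"roll":0,"jaw":-1}
    - {"slide":[0,0,-32],"roll":0,"jaw":-1}
    - {"slide":[36,-15,0],"roll":0,"jaw":-1}
    - {"slide":[37,-14,0],"roll":0,"jaw":-1}
    - {"slide":[37,-15,0],"roll":0,"jaw":-1}
    - {"slide":[36,-14,0],"roll":0,"jaw":-1}
    - {"slide":[37,-15,0],"roll":0,"jaw":-1}
    - {"slide":[36,-15,0],"roll":0,"jaw":-1}
    - {"slide":[0,0,0],"roll":6.6,"jaw":-1}
    - {"slide":[0,0,10],"roll":6.6,"jaw":-1}
    - {"slide":[0,0,10],"roll":6.6,"jaw":-1}
    - {"slide":[0,0,0],"roll":0,"jaw":-1}
    - {"slide":[0,0,0],"roll":0,"jaw":-1}

```text
clock: 5.4
tool_pos: [463.9, -176.3, 50.5]
tool_rot: [-3.141, -0.0, 1.454]
wrist_force: [-0.5, -1.1, -0.6]
finger_gap: 44.1
finger_force: 51.8
```

```bash
python3 - <<'E'
from h import *
for n in("top","side"): cv2.imwrite(f"pics/{n}2.png",eyes.camera(n)[:,:,::-1])
b=cv2.imread("pics/side2.png"); a=cv2.imread("pics/top2.png")
cv2.imwrite("pics/c2.png",np.vstack([cv2.resize(b[190:330,240:400],(560,490),interpolation=cv2.INTER_CUBIC)]))
s=readout.state();print(s["tool_pos"],s["tool_rot"],s["finger_gap"])
print("thickT",*meas("top",a,(405,178,446,215),13,(0,0)))
E
```

```text
[ 464.2580388  -176.60042123   50.7738542 ] [3.14088355e+00 1.89859629e-04 1.45267723e+00] 44.18939225416486
thickT [ 432.9 -356. ] long-axis deg 84.3 WxL 143.0 145.9 107.0
```

View pics/c2.png

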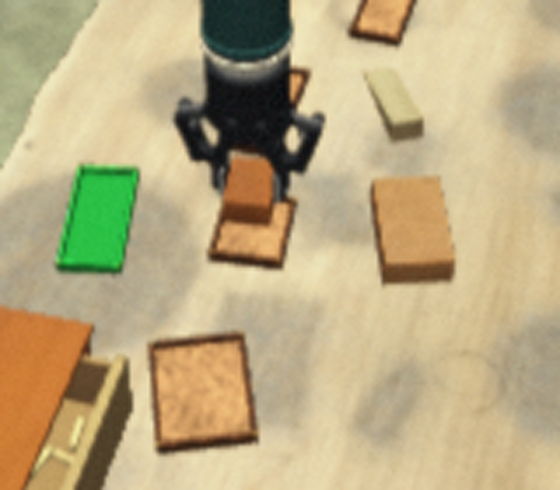

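The block hangs over the short tray (crop 250,190 above 255,230), aligned. I'll set it down and watch the force.

>>> arm_command:
  rows:
    - {"slide":[0,0,15],"roll":0,"jaw":-1}
    - {"slide":[0,0,12],"roll":0,"jaw":-1}
    - {"slide":[0,0,5],"roll":0,"jaw":-1}
    - {"slide":[0,0,2],"roll":0,"jaw":-1}
    - {"slide":[0,0,1],"roll":0,"jaw":-1}
    - {"slide":[0,0,0],"roll":0,"jaw":-1}
    - {"slide":[0,0,0],"roll":0,"jaw":-1}

```text
clock: 6.2
tool_pos: [464.2, -176.5, 15.6]
tool_rot: [3.141, 0.0, 1.451]
wrist_force: [-1.2, -0.4, -1.2]
finger_gap: 43.9
finger_force: 51.8
```

>>> arm_command:
  rows:
    - {"slide":[0,0,1],"roll":0,"jaw":-1}
    - {"slide":[0,0,0.7],"roll":0,"jaw":-1}
    - {"slide":[0,0,0],"roll":0,"jaw":-1}
    - {"slide":[0,0,0],"roll":0,"jaw":-1}

```text
clock: 6.6
tool_pos: [464.2, -176.5, 15.0]
tool_rot: [3.14, 0.0, 1.451]
wrist_force: [-3.4, 1.2, 15.4]
finger_gap: 43.7
finger_force: 53.6
```

>>> arm_command:
  rows:
    - {"slide":[0,0,0],"roll":0,"jaw":1}
    - {"slide":[0,0,0],"roll":0,"jaw":1}
    - {"slide":[0,0,0],"roll":0,"jaw":1}
    - {"slide":[0,0,0],"roll":0,"jaw":1}
    - {"slide":[0,0,0],"roll":0,"jaw":1}
    - {"slide":[0,0,-20],"roll":0,"jaw":1}
    - {"slide":[0,0,-50],"roll":0,"jaw":1}
    - {"slide":[0,0,-50],"roll":0,"jaw":1}

```text
clock: 7.4
tool_pos: [462.7, -175.8, 134.0]
tool_rot: [-3.138, -0.001, 1.45]
wrist_force: [0.8, -0.9, -0.6]
finger_gap: 85.2
finger_force: 0.0
```

>>> arm_command:
  rows:
    - {"slide":[42,4.5,0],"roll":0,"jaw":1}
    - {"slide":[42,4.5,0],"roll":0,"jaw":1}
    - {"slide":[42,4.5,0],"roll":0,"jaw":1}
    - {"slide":[42,4.5,0],"roll":0,"jaw":1}
    - {"slide":[42,4.5,0],"roll":0,"jaw":1}
    - {"slide":[42,4.5,0],"roll":0,"jaw":1}
    - {"slide":[42,4.5,0],"roll":0,"jaw":1}
    - {"slide":[42,4.5,0],"roll":0,"jaw":1}
    - {"slide":[42,4.5,0],"roll":0,"jaw":1}
    - {"slide":[42,4.5,0],"roll":0,"jaw":1}
    - {"slide":[42,4.5,0],"roll":0,"jaw":1}
    - {"slide":[42,4.5,0],"roll":0,"jaw":1}
    - {"slide":[42,4,0],"roll":0,"jaw":1}
    - {"slide":[0,0,0],"roll":-6.3,"jaw":1}
    - {"slide":[0,0,0],"roll":-6.3,"jaw":1}
    - {"slide":[0,0,0],"roll":-6.3,"jaw":1}
    - {"slide":[0,0,0],"roll":0,"jaw":1}

```text
clock: 9.1
tool_pos: [586.6, 358.8, 133.1]
tool_rot: [-3.141, 0.0, 1.782]
wrist_force: [-0.1, 0.2, 0.3]
finger_gap: 84.9
finger_force: 0.0
```

```bash
python3 - <<'E'
from h import *
for n in("top","side"): cv2.imwrite(f"pics/{n}3.png",eyes.camera(n)[:,:,::-1])
b=cv2.imread("pics/side3.png"); a=cv2.imread("pics/top3.png")
c=cv2.resize(a[130:230,210:460],(750,300),interpolation=cv2.INTER_CUBIC)
d=cv2.resize(b[110:270,285:445],(300,300),interpolation=cv2.INTER_CUBIC)
e=cv2.resize(b[240:275,290:335],(450,300),interpolation=cv2.INTER_CUBIC)
cv2.imwrite("pics/c3.png",np.vstack([c,np.hstack([d,e])]))
s=readout.state();print(s["tool_pos"],s["tool_rot"],s["finger_gap"])
print("thickT",*meas("top",a,(405,176,446,210),13,(0,0)))
E
```

```text
[586.75116592 358.61743889 133.34377092] [-3.14102070e+00  5.34617287e-05  1.77747354e+00] 85.07561516666748
thickT [ 431.1 -365.7] long-axis deg 100.1 WxL 91.0 116.7 63.0
```

View pics/c3.png

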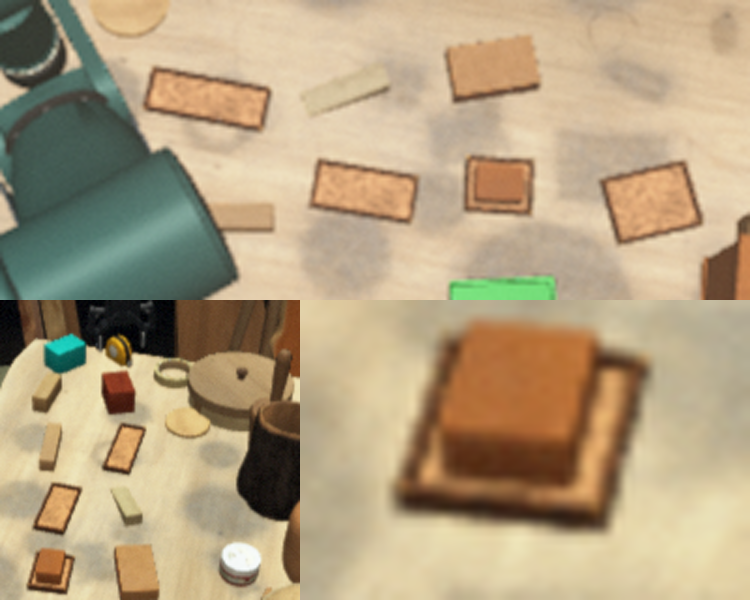

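The crop shows the short block flat inside its tray (top crop 500,185) and the thick tray unobstructed at (652,202). Now I'll grasp the thick block.

>>> arm_command:
  rows:
    - {"slide":[0,0,30],"roll":0,"jaw":1}
    - {"slide":[0,0,26],"roll":0,"jaw":1}
    - {"slide":[0,0,26],"roll":0,"jaw":1}
    - {"slide":[0,0,20],"roll":0,"jaw":1}
    - {"slide":[0,0,14],"roll":0,"jaw":1}
    - {"slide":[0,0,0],"roll":0,"jaw":1}
    - {"slide":[0,0,0],"roll":0,"jaw":-1}
    - {"slide":[0,0,0],"roll":0,"jaw":-1}
    - {"slide":[0,0,0],"roll":0,"jaw":-1}
    - {"slide":[0,0,0],"roll":0,"jaw":-1}
    - {"slide":[0,0,0],"roll":0,"jaw":-1}
    - {"slide":[0,0,0],"roll":0,"jaw":-1}
  grip_force: 60

```text
clock: 10.4
tool_pos: [588.0, 359.3, 19.2]
tool_rot: [3.139, -0.001, 1.78]
wrist_force: [0.4, -0.3, 6.2]
finger_gap: 59.3
finger_force: 66.4
```

>>> arm_command:
  rows:
    - {"slide":[0,0,-30],"roll":1.6,"jaw":-1}
    - {"slide":[0,0,-40],"roll":0,"jaw":-1}
    - {"slide":[0,0,-30],"roll":0,"jaw":-1}
    - {"slide":[0,0,0],"roll":0,"jaw":-1}

```text
clock: 10.8
tool_pos: [590.1, 360.3, 122.7]
tool_rot: [3.133, -0.002, 1.752]
wrist_force: [1.8, 0.7, -3.2]
finger_gap: 59.6
finger_force: 66.3
```

```bash
cat > mv.py <<'E'
import sys
from h import *
s=readout.state(); x,y,z=s["tool_pos"]; w=s["tool_rot"][2]
g=list(map(float,sys.argv[1:4])); d=np.array(g[:2])-[x,y]
print("pos",x,y,z,"yaw",np.degrees(w),"gap",s["finger_gap"],"F",s["wrist_force"])
print("slide",d@[np.cos(w),np.sin(w)],d@[np.sin(w),-np.cos(w)],"roll",np.degrees(w)-g[2])
E
python3 mv.py 432 -366 100.3
```

```text
pos 590.0644499175603 360.2967908678903 122.71682757059574 yaw 100.41024411228456 gap 59.628757448351045 F [ 1.76341641  0.73657739 -3.19741538]
slide -685.7798941768199 -286.7007769357568 roll 0.11024411228456188
```

>>> arm_command:
  rows:
    - {"slide":[-40.3,-16.6,0],"roll":0,"jaw":-1}
    - {"slide":[-40.3,-16.6,0],"roll":0,"jaw":-1}
    - {"slide":[-40.3,-16.6,0],"roll":0,"jaw":-1}
    - {"slide":[-40.3,-16.6,0],"roll":0,"jaw":-1}
    - {"slide":[-40.3,-16.6,0],"roll":0,"jaw":-1}
    - {"slide":[-40.3,-16.6,0],"roll":0,"jaw":-1}
    - {"slide":[-40.3,-16.6,0],"roll":0,"jaw":-1}
    - {"slide":[-40.3,-16.6,0],"roll":0,"jaw":-1}
    - {"slide":[-40.3,-16.6,0],"roll":0,"jaw":-1}
    - {"slide":[-40.3,-16.6,0],"roll":0,"jaw":-1}
    - {"slide":[-40.3,-16.6,0],"roll":0,"jaw":-1}
    - {"slide":[-40.3,-16.6,0],"roll":0,"jaw":-1}
    - {"slide":[-40.3,-16.6,0],"roll":0,"jaw":-1}
    - {"slide":[-40.3,-16.6,0],"roll":0,"jaw":-1}
    - {"slide":[-40.3,-16.6,0],"roll":0,"jaw":-1}
    - {"slide":[-40.3,-16.6,0],"roll":0,"jaw":-1}
    - {"slide":[-40.3,-16.6,0],"roll":0,"jaw":-1}
    - {"slide":[0,0,30],"roll":0,"jaw":-1}
    - {"slide":[0,0,20],"roll":0,"jaw":-1}
    - {"slide":[0,0,0],"roll":0,"jaw":-1}

```text
clock: 12.8
tool_pos: [430.3, -363.8, 63.7]
tool_rot: [-3.137, -0.007, 1.751]
wrist_force: [-0.7, 1.2, -3.5]
finger_gap: 59.2
finger_force: 66.1
```

```bash
python3 mv.py 432 -366 100.3; python3 - <<'E'
from h import *
for n in("top","side"): cv2.imwrite(f"pics/{n}4.png",eyes.camera(n)[:,:,::-1])
b=cv2.imread("pics/side4.png"); a=cv2.imread("pics/top4.png")
cv2.imwrite("pics/c4.png",cv2.resize(b[230:335,240:360],(600,525),interpolation=cv2.INTER_CUBIC))
print("med",*meas("top",a,(214,197,252,222),42,(36,105),h=1,diffth=60))
print("long",*meas("top",a,(263,190,307,211),30,(32,130),h=1,diffth=60))
E
```

```text
pos 430.25037350144896 -363.7522868230381 63.72375047848083 yaw 100.34500300092088 gap 59.23191642657097 F [-0.70770117  1.2291997  -3.4655379 ]
slide -2.525364108834429 1.31755209693241 roll 0.04500300092088594
med [404.6 366.3] long-axis deg 90.8 WxL 37.4 112.4 60.0
long [440.3 177. ] long-axis deg 87.2 WxL 39.0 134.1 60.0
```

View pics/c4.png

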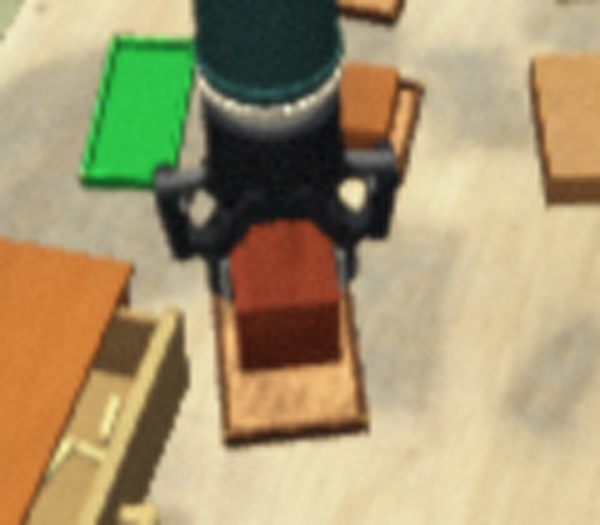

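Side crop: the thick block hangs over the thick tray, with the near bottom edge at (240,365)–(342,360). I'll check that edge by ray.

```bash
python3 mv.py 432 -366 100.3; python3 -c "
from h import *
uv=[(288,303),(308.4,302)]
print(ray('side',uv,48).round(1))
import math
c=np.array([432,-366]);a=math.radians(100.3);Y=np.array([math.cos(a),math.sin(a)]);X=np.array([Y[1],-Y[0]])
print(c-42.5*Y-30*X,c-42.5*Y+30*X)"
```

```text
pos 432.38654491522965 -365.12505250680766 66.6347528393575 yaw 100.41153251070061 gap 59.48214373329614 F [ 0.83895107 -0.12900494 -2.37009826]
slide -0.790686302211792 -0.538298484883707 roll 0.11153251070061287
[[ 410.3 -406.1   48. ]
 [ 469.1 -400.    48. ]]
[ 410.082543   -413.17918057] [ 469.11564528 -402.45104766]
```

>>> arm_command:
  rows:
    - {"slide":[-2,0,15],"roll":0,"jaw":-1}
    - {"slide":[0,0,15],"roll":0,"jaw":-1}
    - {"slide":[0,0,10],"roll":0,"jaw":-1}
    - {"slide":[0,0,3],"roll":0,"jaw":-1}
    - {"slide":[0,0,1],"roll":0,"jaw":-1}
    - {"slide":[0,0,0.7],"roll":0,"jaw":-1}
    - {"slide":[0,0,0],"roll":0,"jaw":-1}
    - {"slide":[0,0,0],"roll":0,"jaw":-1}

```text
clock: 13.7
tool_pos: [433.6, -367.7, 24.2]
tool_rot: [3.141, -0.0, 1.753]
wrist_force: [-2.2, 3.1, 5.8]
finger_gap: 59.4
finger_force: 67.0
```

>>> arm_command:
  rows:
    - {"slide":[0,0,0.3],"roll":0,"jaw":0.75}
    - {"slide":[0,0,0],"roll":0,"jaw":0.75}
    - {"slide":[0,0,0],"roll":0,"jaw":0.75}
    - {"slide":[0,0,0],"roll":0,"jaw":0.75}
    - {"slide":[0,0,-20],"roll":0,"jaw":0.75}
    - {"slide":[0,0,-45],"roll":0,"jaw":0.75}
    - {"slide":[0,0,-45],"roll":0,"jaw":1}

```text
clock: 14.4
tool_pos: [432.8, -367.4, 132.9]
tool_rot: [-3.14, -0.002, 1.752]
wrist_force: [0.9, -0.5, 1.0]
finger_gap: 84.9
finger_force: 0.0
```

>>> arm_command:
  rows:
    - {"slide":[41.1,8.2,0],"roll":0,"jaw":1}
    - {"slide":[41.1,8.2,0],"roll":0,"jaw":1}
    - {"slide":[41.1,8.2,0],"roll":0,"jaw":1}
    - {"slide":[41.1,8.2,0],"roll":0,"jaw":1}
    - {"slide":[41.1,8.2,0],"roll":0,"jaw":1}
    - {"slide":[41.1,8.2,0],"roll":0,"jaw":1}
    - {"slide":[41.1,8.2,0],"roll":0,"jaw":1}
    - {"slide":[41.1,8.2,0],"roll":0,"jaw":1}
    - {"slide":[41.1,8.2,0],"roll":0,"jaw":1}
    - {"slide":[41.1,8.2,0],"roll":0,"jaw":1}
    - {"slide":[41.1,8.2,0],"roll":0,"jaw":1}
    - {"slide":[41.1,8.2,0],"roll":0,"jaw":1}
    - {"slide":[41.1,8.2,0],"roll":0,"jaw":1}
    - {"slide":[0,0,20],"roll":7.2,"jaw":1}
    - {"slide":[0,0,20],"roll":7.2,"jaw":1}
    - {"slide":[0,0,0],"roll":0,"jaw":1}
    - {"slide":[0,0,0],"roll":0,"jaw":1}

```text
clock: 16.1
tool_pos: [441.6, 176.6, 92.6]
tool_rot: [-3.14, 0.0, 1.504]
wrist_force: [0.6, 0.2, 0.6]
finger_gap: 85.1
finger_force: 0.0
```

```bash
python3 mv.py 440.3 177 86; python3 - <<'E'
from h import *
for n in("top","side"): cv2.imwrite(f"pics/{n}5.png",eyes.camera(n)[:,:,::-1])
b=cv2.imread("pics/side5.png"); a=cv2.imread("pics/top5.png")
c=cv2.resize(b[120:240,260:380],(500,500),interpolation=cv2.INTER_CUBIC)
d=cv2.resize(b[270:330,270:325],(275,300),interpolation=cv2.INTER_CUBIC); e=cv2.resize(a[175:215,400:450],(275,200),interpolation=cv2.INTER_CUBIC)
cv2.imwrite("pics/c5.png",np.hstack([c,np.vstack([d,e])]))
E
```

```text
pos 441.5718884530417 176.59635171761562 92.6009436439193 yaw 86.19217837468385 gap 85.0574742678118 F [0.5638225  0.17001518 0.59680154]
slide 0.3182909375791067 -1.2958869749741588 roll 0.19217837468384857
```

View pics/c5.png

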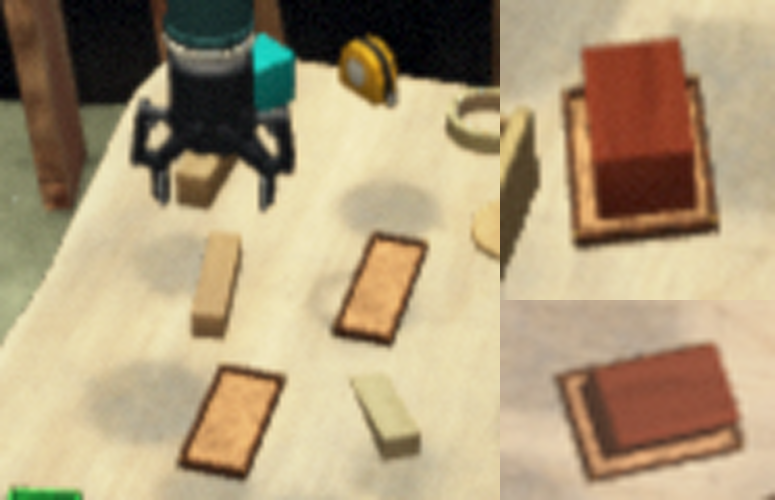

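The thick block sits inside its rim in both views. The long block's top-face corners in the crop are about (212,232), (241,234), (225,317), (192,314). I'll cast them.

```bash
python3 -c "
from h import *
uv=np.array([(212,232),(241,234),(225,317),(192,314)])/4.1667+[260,120]
P=ray('side',uv,30)[:,:2];print(P.round(1),P.mean(0));d=P[0]+P[1]-P[2]-P[3];print(np.degrees(np.arctan2(d[1],d[0])))"
```

```text
[[437.  234.8]
 [465.5 232.6]
 [457.  104.9]
 [426.3 108.2]] [446.43137797 170.12776224]
85.67336845672497
```

>>> arm_command:
  rows:
    - {"slide":[-3,2,25],"roll":0,"jaw":1}
    - {"slide":[0,0,25],"roll":0,"jaw":1}
    - {"slide":[0,0,20],"roll":0,"jaw":1}
    - {"slide":[0,0,14],"roll":0,"jaw":1}
    - {"slide":[0,0,0],"roll":0,"jaw":1}
    - {"slide":[0,0,0],"roll":0,"jaw":-1}
    - {"slide":[0,0,0],"roll":0,"jaw":-1}
    - {"slide":[0,0,0],"roll":0,"jaw":-1}
    - {"slide":[0,0,0],"roll":0,"jaw":-1}
    - {"slide":[0,0,0],"roll":0,"jaw":-1}
    - {"slide":[0,0,0],"roll":0,"jaw":-1}
    - {"slide":[0,0,0],"roll":0,"jaw":-1}

```text
clock: 17.4
tool_pos: [444.4, 173.8, 9.7]
tool_rot: [3.14, -0.001, 1.501]
wrist_force: [-0.6, -1.1, 8.6]
finger_gap: 31.0
finger_force: 59.8
```

```bash
python3 mv.py 598.5 187 75.3
```

```text
pos 444.4227029118467 173.7743398429349 9.651469136197711 yaw 86.02172376174956 gap 31.034763208433947 F [-0.58129549 -1.09884428  8.55596241]
slide 23.88340383614168 152.78846352320255 roll 10.721723761749558
```

>>> arm_command:
  rows:
    - {"slide":[0,0,-30],"roll":0,"jaw":-1}
    - {"slide":[0,0,-30],"roll":0,"jaw":-1}
    - {"slide":[6,38.2,0],"roll":0,"jaw":-1}
    - {"slide":[6,38.2,0],"roll":0,"jaw":-1}
    - {"slide":[6,38.2,0],"roll":0,"jaw":-1}
    - {"slide":[6,38.2,0],"roll":0,"jaw":-1}
    - {"slide":[0,0,10],"roll":5.4,"jaw":-1}
    - {"slide":[0,0,10],"roll":5.3,"jaw":-1}
    - {"slide":[0,0,0],"roll":0,"jaw":-1}
    - {"slide":[0,0,0],"roll":0,"jaw":-1}

```text
clock: 18.4
tool_pos: [597.2, 186.9, 48.6]
tool_rot: [-3.141, 0.0, 1.317]
wrist_force: [0.2, 0.0, 0.4]
finger_gap: 30.8
finger_force: 59.9
```

```bash
python3 mv.py 598.5 187 75.3; python3 - <<'E'
from h import *
for n in("top","side"): cv2.imwrite(f"pics/{n}6.png",eyes.camera(n)[:,:,::-1])
b=cv2.imread("pics/side6.png"); a=cv2.imread("pics/top6.png")
cv2.imwrite("pics/c6.png",np.hstack([cv2.resize(b[140:220,310:390],(480,480),interpolation=cv2.INTER_CUBIC)]))
E
```

```text
pos 597.1902316034777 186.89109346383879 48.614779350994574 yaw 75.46104426080056 gap 30.802462800049213 F [0.15392742 0.01855339 0.40361633]
slide 0.43422093665181366 1.2404862209312701 roll 0.16104426080056555
```

View pics/c6.png

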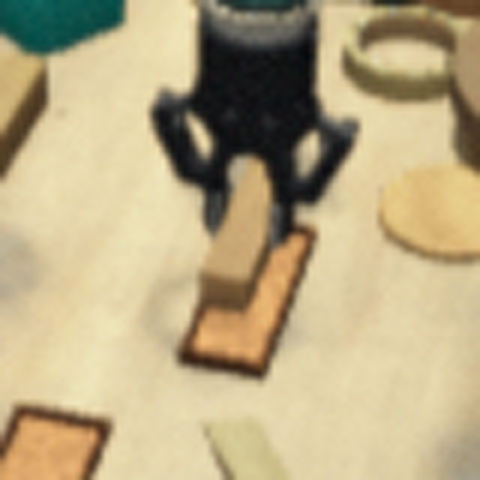

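Side crop: the long block hangs over its tray. The block's near bottom edge runs (200,302)–(247,307) and the tray's near rim (180,360)–(264,377). I'll compare their positions.

```bash
python3 -c "
from h import *
f=lambda p,z:ray('side',np.array(p)/6+[310,140],z)[:,:2]
B=f([(200,302),(247,307)],40); T=f([(180,360),(264,377)],2)
a=np.radians(75.3);Y=np.array([np.cos(a),np.sin(a)]);X=np.array([Y[1],-Y[0]])
print(B,T); bc=B.mean(0)+65*Y; tc=T.mean(0)+78*Y; print(bc,tc,(tc-bc)@Y,(tc-bc)@X)"
```

```text
[[568.89100147 131.66183657]
 [598.96125569 127.6071618 ]] [[557.05423215 118.53759508]
 [611.11093107 103.49475974]]
[600.42039498 192.50690312] [603.87570129 186.46306212] -4.969201065389719 4.8758790391494875
```

>>> arm_command:
  rows:
    - {"slide":[-3,2.5,10],"roll":0,"jaw":-1}
    - {"slide":[0,0,15],"roll":0,"jaw":-1}
    - {"slide":[0,0,7],"roll":0,"jaw":-1}
    - {"slide":[0,0,1.5],"roll":0,"jaw":-1}
    - {"slide":[0,0,1],"roll":0,"jaw":-1}
    - {"slide":[0,0,0],"roll":0,"jaw":-1}
    - {"slide":[0,0,0],"roll":0,"jaw":-1}

```text
clock: 19.2
tool_pos: [598.3, 183.0, 14.3]
tool_rot: [-3.14, 0.001, 1.315]
wrist_force: [-3.5, -0.5, 10.2]
finger_gap: 30.8
finger_force: 62.1
```

>>> arm_command:
  rows:
    - {"slide":[0,0,0],"roll":0,"jaw":0.3}
    - {"slide":[0,0,0],"roll":0,"jaw":0.3}
    - {"slide":[0,0,0],"roll":0,"jaw":0.3}
    - {"slide":[0,0,0],"roll":0,"jaw":0.3}
    - {"slide":[0,0,-20],"roll":0,"jaw":0.3}
    - {"slide":[0,0,-45],"roll":0,"jaw":1}
    - {"slide":[0,0,-45],"roll":0,"jaw":1}
    - {"slide":[0,0,0],"roll":0,"jaw":1}
    - {"slide":[0,0,0],"roll":0,"jaw":1}

```text
clock: 20.1
tool_pos: [600.4, 183.6, 125.4]
tool_rot: [3.139, -0.001, 1.315]
wrist_force: [-0.2, -0.6, 0.6]
finger_gap: 85.1
finger_force: 0.0
```

```bash
python3 mv.py 423.3 367 73.7
```

```text
pos 600.3860687745229 183.60367331307492 125.44569040874393 yaw 75.3172294323415 gap 85.10923115195516 F [-0.19811459 -0.55155448  0.64237549]
slide 132.52185306890777 -217.78807785426457 roll 1.617229432341503
```

>>> arm_command:
  rows:
    - {"slide":[22,-36.2,0],"roll":0,"jaw":1}
    - {"slide":[22,-36.2,0],"roll":0,"jaw":1}
    - {"slide":[22,-36.2,0],"roll":0,"jaw":1}
    - {"slide":[22,-36.2,0],"roll":0,"jaw":1}
    - {"slide":[22,-36.2,0],"roll":0,"jaw":1}
    - {"slide":[22,-36.2,0],"roll":1.6,"jaw":1}
    - {"slide":[0,0,15],"roll":0,"jaw":1}
    - {"slide":[0,0,15],"roll":0,"jaw":1}
    - {"slide":[0,0,0],"roll":0,"jaw":1}
    - {"slide":[0,0,0],"roll":0,"jaw":1}

```text
clock: 21.1
tool_pos: [421.8, 365.4, 92.9]
tool_rot: [-3.139, 0.002, 1.286]
wrist_force: [0.3, 0.3, 0.6]
finger_gap: 85.1
finger_force: 0.0
```

```bash
python3 mv.py 423.3 367 73.7; python3 - <<'E'
from h import *
for n in("top","side"): cv2.imwrite(f"pics/{n}7.png",eyes.camera(n)[:,:,::-1])
b=cv2.imread("pics/side7.png"); a=cv2.imread("pics/top7.png")
cv2.imwrite("pics/c7.png",np.hstack([cv2.resize(b[120:210,290:370],(480,540),interpolation=cv2.INTER_CUBIC),cv2.resize(a[145:180,255:302],(280,540),interpolation=cv2.INTER_CUBIC)]))
E
```

```text
pos 421.7759177058573 365.3960066274138 92.88693714918479 yaw 73.70530213504074 gap 85.14255107676856 F [0.27233482 0.28574975 0.58592511]
slide 1.9671867715731697 1.0128167575466749 roll 0.005302135040736289
```

View pics/c7.png

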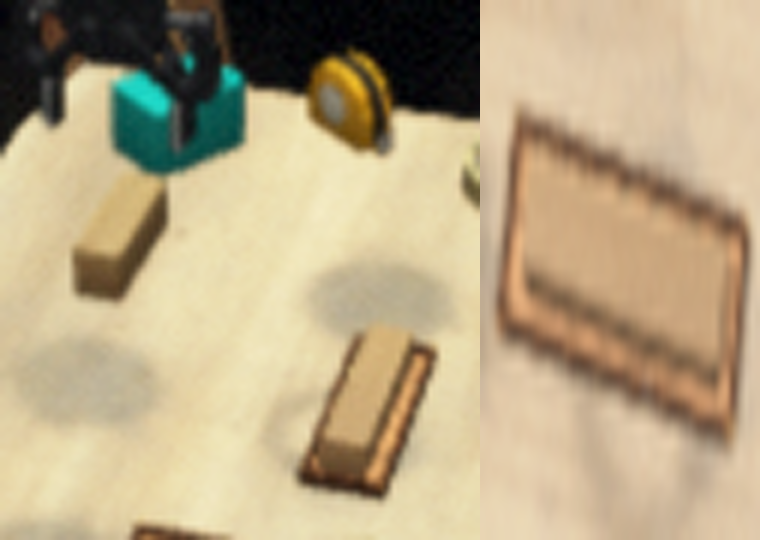

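The long block lies in its tray, inside the rim in both views. The medium block's near face bottom edge is at (75,291)–(121,299) in the crop, and its top near edge at (75,250)–(122,259).

```bash
python3 -c "
from h import *
f=lambda p,z:ray('side',np.array(p)/6+[290,120],z)[:,:2]
a=np.radians(73.7);Y=np.array([np.cos(a),np.sin(a)])
for p,z in(([(75,250),(122,259)],42),([(75,291),(121,299)],0)): P=f(p,z);print(P,P.mean(0)+52.5*Y)"
```

```text
[[397.02625916 315.67675524]
 [430.61573234 305.85811949]] [428.55599797 361.15721519]
[[394.90265822 324.92283064]
 [428.33338878 316.34988821]] [426.35302572 371.02613725]
```

>>> arm_command:
  rows:
    - {"slide":[1.5,2.5,25],"roll":0,"jaw":1}
    - {"slide":[0,0,25],"roll":0,"jaw":1}
    - {"slide":[0,0,18],"roll":0,"jaw":1}
    - {"slide":[0,0,13],"roll":0,"jaw":1}
    - {"slide":[0,0,0],"roll":0,"jaw":1}
    - {"slide":[0,0,0],"roll":0,"jaw":-1}
    - {"slide":[0,0,0],"roll":0,"jaw":-1}
    - {"slide":[0,0,0],"roll":0,"jaw":-1}
    - {"slide":[0,0,0],"roll":0,"jaw":-1}
    - {"slide":[0,0,0],"roll":0,"jaw":-1}
    - {"slide":[0,0,0],"roll":0,"jaw":-1}
    - {"slide":[0,0,0],"roll":0,"jaw":-1}

```text
clock: 22.4
tool_pos: [426.3, 367.4, 14.2]
tool_rot: [3.14, -0.002, 1.287]
wrist_force: [-0.6, -0.4, 6.2]
finger_gap: 35.0
finger_force: 61.1
```

```bash
python3 mv.py 465 -7.5 76.9
```

```text
pos 426.2896950048942 367.3961765926429 14.248430482071555 yaw 73.71474634688059 gap 35.002422299029874 F [-0.61692855 -0.43478511  6.22114498]
slide -348.9992722140994 142.28541362566 roll -3.1852536531194175
```

>>> arm_command:
  rows:
    - {"slide":[0,0,-35],"roll":0,"jaw":-1}
    - {"slide":[0,0,-35],"roll":0,"jaw":-1}
    - {"slide":[-38.8,15.8,0],"roll":0,"jaw":-1}
    - {"slide":[-38.8,15.8,0],"roll":0,"jaw":-1}
    - {"slide":[-38.8,15.8,0],"roll":0,"jaw":-1}
    - {"slide":[-38.8,15.8,0],"roll":0,"jaw":-1}
    - {"slide":[-38.8,15.8,0],"roll":0,"jaw":-1}
    - {"slide":[-38.8,15.8,0],"roll":0,"jaw":-1}
    - {"slide":[-38.8,15.8,0],"roll":0,"jaw":-1}
    - {"slide":[-38.8,15.8,0],"roll":0,"jaw":-1}
    - {"slide":[-38.8,15.8,0],"roll":-3.2,"jaw":-1}
    - {"slide":[0,0,25],"roll":0,"jaw":-1}
    - {"slide":[0,0,10],"roll":0,"jaw":-1}
    - {"slide":[0,0,0],"roll":0,"jaw":-1}
    - {"slide":[0,0,0],"roll":0,"jaw":-1}

```text
clock: 23.9
tool_pos: [463.5, -7.3, 48.1]
tool_rot: [-3.14, -0.0, 1.344]
wrist_force: [0.3, 0.7, -1.1]
finger_gap: 35.1
finger_force: 60.4
```

```bash
python3 mv.py 465 -7.5 76.9; python3 - <<'E'
from h import *
for n in("top","side"): cv2.imwrite(f"pics/{n}8.png",eyes.camera(n)[:,:,::-1])
b=cv2.imread("pics/side8.png")
cv2.imwrite("pics/c8.png",cv2.resize(b[165:255,275:355],(480,540),interpolation=cv2.INTER_CUBIC))
E
```

```text
pos 463.54911988536577 -7.30453118480381 48.13618867365414 yaw 76.98205659721707 gap 35.12200279178136 F [ 0.34339073  0.66312831 -1.10889083]
slide 0.13637454180847774 1.4576224302273098 roll 0.08205659721706127
```

View pics/c8.png

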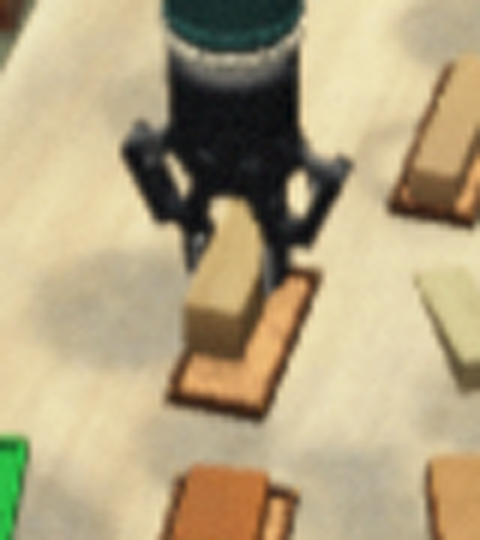

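The medium block hangs over its tray. The block's near bottom edge runs (187,347)–(242,358), and the tray's near outer edge (168,400)–(265,419).

```bash
python3 -c "
from h import *
f=lambda p,z:ray('side',np.array(p)/6+[275,165],z)[:,:2]
B=f([(187,347),(242,358)],35); T=f([(168,400),(265,419)],2)
a=np.radians(77);Y=np.array([np.cos(a),np.sin(a)]);X=np.array([Y[1],-Y[0]])
bc=B.mean(0)+52.5*Y; tc=T.mean(0)+65.5*Y; print(B,T,bc,tc,(tc-bc)@Y,(tc-bc)@X)"
```

```text
[[437.88954367 -51.2565841 ]
 [470.91406558 -59.47292112]] [[426.38897127 -62.65544598]
 [484.97401438 -76.4640016 ]] [466.21173497  -4.21032421] [470.41578688  -5.73848455] -0.5432877787328932 4.440063610851313
```

>>> arm_command:
  rows:
    - {"slide":[0,2.5,10],"roll":0,"jaw":-1}
    - {"slide":[0,0,12],"roll":0,"jaw":-1}
    - {"slide":[0,0,6],"roll":0,"jaw":-1}
    - {"slide":[0,0,1],"roll":0,"jaw":-1}
    - {"slide":[0,0,1],"roll":0,"jaw":-1}
    - {"slide":[0,0,0],"roll":0,"jaw":-1}
    - {"slide":[0,0,0],"roll":0,"jaw":-1}

```text
clock: 24.7
tool_pos: [466.4, -8.3, 19.1]
tool_rot: [-3.141, -0.0, 1.343]
wrist_force: [-3.7, 1.4, 16.9]
finger_gap: 35.0
finger_force: 62.9
```

>>> arm_command:
  rows:
    - {"slide":[0,0,0],"roll":0,"jaw":0.3}
    - {"slide":[0,0,0],"roll":0,"jaw":0.3}
    - {"slide":[0,0,0],"roll":0,"jaw":0.3}
    - {"slide":[0,0,0],"roll":0,"jaw":0.3}
    - {"slide":[0,0,-20],"roll":0,"jaw":0.3}
    - {"slide":[0,0,-45],"roll":0,"jaw":1}
    - {"slide":[0,0,-45],"roll":0,"jaw":1}
    - {"slide":[35,0,-20],"roll":0,"jaw":1}
    - {"slide":[40,0,0],"roll":0,"jaw":1}
    - {"slide":[40,0,0],"roll":0,"jaw":1}
    - {"slide":[40,0,0],"roll":0,"jaw":1}
    - {"slide":[40,0,0],"roll":0,"jaw":1}
    - {"slide":[0,0,0],"roll":0,"jaw":1}
    - {"slide":[0,0,0],"roll":0,"jaw":1}

```text
clock: 26.1
tool_pos: [510.4, 181.8, 147.7]
tool_rot: [-3.141, 0.001, 1.345]
wrist_force: [-0.5, -0.4, -0.1]
finger_gap: 85.4
finger_force: 0.0
```

```bash
python3 - <<'E'
from h import *
a=eyes.camera("top")[:,:,::-1];b=eyes.camera("side")[:,:,::-1]
cv2.imwrite("pics/c9.png",np.hstack([cv2.resize(b[140:330,260:380],(360,570),interpolation=cv2.INTER_CUBIC),cv2.resize(a[140:225,300:455],(440,241),interpolation=cv2.INTER_CUBIC)[:570].copy() if 0 else cv2.copyMakeBorder(cv2.resize(a[140:225,300:450],(440,249),interpolation=cv2.INTER_CUBIC),0,321,0,0,cv2.BORDER_CONSTANT)]))
E
```

```text
(no output)
```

View pics/c9.png

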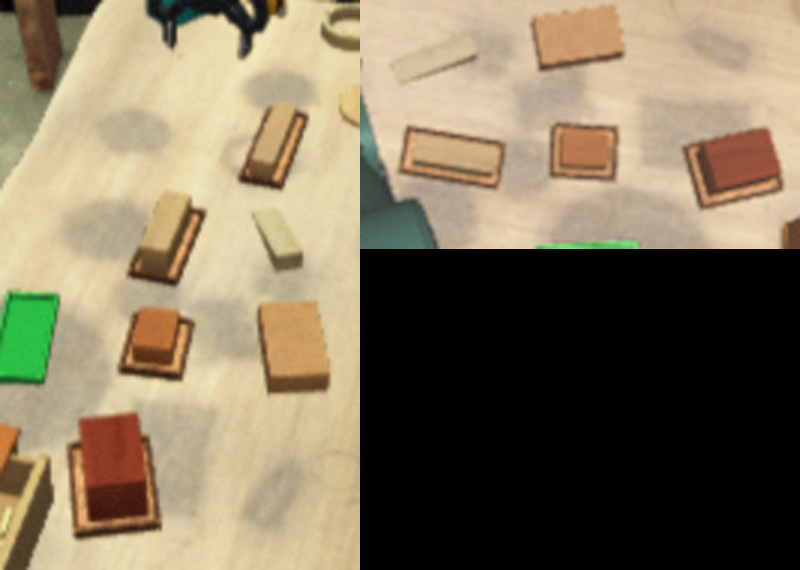

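All four blocks sit inside their rims: long at (275,140), medium (165,235), short (157,335) and thick (112,465) in the side crop. The wedge and sanding block are where they were, and the gripper is clear.

```bash
python3 -c "
from station import job
print(job.sign_off())"
```

```text
the job is handed in; nothing more can be done
None
```

All four blocks are set down in their own trays, flat and inside the rims in both camera views; the wedge and sanding block were left alone, and the job was handed in at about 26 s.

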